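# Weight down the sprung board of a glue press

## Task

Pull the steel bar right out of its pigeonhole by the end that sticks out, set it down flat on the table clear of the organiser and let go, then take it again by its middle. Lay it gently on the tilted board of the glue press, against the raised side (the side towards the free edge) of the wooden stop strip: centred along the strip, parallel and flush to it. Push the board down against its spring until it lies level, so that the bar alone keeps it down after you let go; leave the other things where they are.

Things in the scene. Friction and masses are not known exactly. Their poses are not given: they have to be found in the camera images.
- bar_center (a point): centre of the plain grey steel bar, 180 x 30 x 18 mm, 0.7 to 0.85 kg, loose. x runs along its length (either way round), y its width, z its height; lying flat, this point is 9 mm above the surface. It starts flat on the table in one of the organiser's two pigeonholes (which one varies), with 57 to 72 mm of one end sticking out of the mouth
- organiser: low plywood organiser, fixed, 150 (x) x 158 (y) x 51 (z) mm with the paper on it, origin at the centre of its underside. Its two pigeonholes (40 mm wide, 30 mm high, no floor, centre lines at y = -43 and +43 mm) open at the -x face, 75 mm from the origin; things come out along -x
- strip_face (a point): on the board's surface, middle of the stop strip's long face that looks to the free edge; the strip is 220 (y) x 15 (x) x 8 (z) mm. Axes tilt with the board: x along it towards the hinge, y along the strip, z out of its upper face. Free edge at x = -85, hinge line at x = 165, z = -12 mm. The bar is flush with its centre at x = -15, y = 0, z = 9 mm
- press_board (a joint): tilt of the hinged press board (250 x 240 x 12 mm), rad: 0 level, on its stop, its surface 57 mm above the table; more = free edge raised. Starts at 0.24 to 0.36. Spring and stiff hinge: bare, it takes 12 N at the bar's place to push level and rises if let go; with the bar there it sinks to 0.08 to 0.17, some 5 N more on top of the bar brings it level, and the bar then holds it
- press: fixed base of the glue press, plywood 280 x 260 x 16 mm with a blue-covered book on it under the board; origin at the centre of its underside on the table; the hinge is on its +x side, the free edge of the board on its -x side
- lath: bystander: thin pale wooden lath, 180 x 30 x 8 mm, in the other pigeonhole, end sticking out; origin at the centre of its underside
- glue: bystander: white glue bottle, 52 mm across, 150 mm tall, standing; origin at the centre of its underside
- tin: bystander: flat metal pencil tin, 55 x 150 x 24 mm; origin at the centre of its underside
- sketchbook: bystander: brown sketchbook lying flat, 110 x 160 x 14 mm; origin at the centre of its underside
Things that resemble listed ones, but are neither listed nor needed, are in the scene too. There is more than one size of the part that bears bar_center; the job needs the larger.

How it is judged:
By the outcome, as a careful person would: the job done as asked, in the order asked, and still so for the second after the job is handed in, with the robot touching nothing.
It also fails if it takes over 70 s, if anything falls off the work surface, if the arm or the gripper's body presses on something with over 40 N, if the wrist force passes 120 N, or if a joint passes its speed limit or range.

## Robot

A 6-joint arm with a two-finger parallel gripper is mounted at the origin on the work surface. World frame = base frame: x ahead of the robot, y to its left, z up, the work surface at z = 0. Lengths are in m, angles in rad, forces in N, time in s.
With the tool pointing down it reaches from about 0.3 to 0.875 m from the base axis. Payload 4.2 kg.
Tool frame: the origin (TCP) lies midway between the tips of the shut fingers; the grasp point (between the pads) lies 19 mm behind it; z points along the fingers, y is the line along which they close (so a half turn about z gives the same grasp; the last joint's range is limited). The gripper opens to 85 mm and grips with 20 to 120 N. Pads are 22 mm wide; open, the fingers measure 114 mm over their backs; the gripper's body (76 mm by 85 mm) begins 54 mm behind the grasp point. The pads swing forward as they close: fully open they stand 13 mm farther back than shut.
Start: joints at [-1.229, 0.32, 1.565, -0, 1.257, -0.02], TCP at [0.204, -0.538, 0.198] pointing down, gripper open.
Joint ranges: [-3.11, 3.11], [-0.84, 2.01], [0.21, 2.61], [-1.34, 4.49], [0.05, 2.63], [-2.56, 2.56]. Speed limits (rad/s): [2.57, 2.57, 3.14, 3.14, 3.14, 3.14].

## Interface

Orientations are given as a unit quaternion [x, y, z, w].
In Python, from plant import r gives the robot as it stands. The module is installed in compiled form; this text tells all that it offers.
- The arm moves only by the shell command python3 -m creep 'ROWS'. ROWS is JSON, a list of rows, each a list of 5 numbers: the shift along the tool's x, y, z in units of 250 mm (1.0 is 250 mm), then the turn about the tool's z in units of pi rad (1.0 is pi rad), then the opening, from -1 (shut) to 1 (fully open). A call has 1 to 10 rows; each row shifts and turns the commanded pose from where the row before left it, along the tool's axes as they then stand; what a row does not reach is not made up. A row lasts 1/12 s, in which the tool goes at most 41.7 mm and 7.16 degrees, less where a joint would pass 70% of its speed; a pose out of reach is approached as far as the arm can. A call with a number of a shift or a turn outside -1 to 1 is refused whole. A call with a gripper value outside its range is refused whole. The fingers move at their own pace and stop on an object; the grip force is fixed at half the most. Time passes only in rows, so rows that do not move let the fingers close. It gives the time, the measured TCP pose, the force, the opening and the grip force at its end, in the units of the state.
- r.get_state(): the state, without advancing time (a new reading comes with each control period).
- r.grab_frame(name): name is "scene" or "top" or "wrist"; returns a dict with "img" (480x640x3 uint8, red, green, blue), "range_z" (480x640 float32, m along the optical axis (not along the pixel's ray), 0 where there is no reading), "intrinsics" (3x3 intrinsics, pixels), "pose" (4x4, takes a point from camera to world coordinates); the wrist camera has in their place "mount" (4x4, takes a point from camera to tool coordinates, whose origin is the TCP and whose axes are the flange's). Camera axes: x right, y up, looking along -z (the intrinsics and any distortion apply to the point x, -y, -z); pixel columns grow to the right and rows downward; lengths in m; the calibration is good to about 2 mm. A picture is of the moment at which its call begins: read the wrist's pose just before it.
- r.finish_job(): hands the job in; it is judged then, once.
The state is a dict: "t": time; "joint_pos": joint angles; "joint_velocities": joint speeds; "effort": joint torques, N m; "tcp_pos": TCP position; "ee_rot": TCP orientation; "contact_force": force on the tool from outside, world axes, zero at the start; "wrist_torque": the same for the moment, N m; "opening": finger opening in m; "grasp_force": force on a finger pad.
Only numpy, scipy, OpenCV 4.12 (cv2) and the standard library are available. Lean on these libraries where they do the work, as an engineer would, in place of code of your own. Each camera call takes 0.05 s, during which the arm holds its last target. There are 200 camera calls.

## Working session

There is one attempt and no reset: what is moved stays moved. The work goes in short steps, Python scripts to look and compute and a shell command to move; the robot and the scene stay as the last step left them, time stands still between calls to the robot, and variables do not carry over. Pictures are saved under pics/ and viewed, at most 10 in all, crops included, and the job is handed in when it is done.

```bash
mkdir -p pics; cat > h.py <<'E'
import numpy as np,cv2
from plant import r
from scipy.spatial.transform import Rotation as R
def grab(n):
    s=r.get_state(); f=r.grab_frame(n)
    if n=='wrist':
        T=np.eye(4);T[:3,:3]=R.from_quat(s['ee_rot']).as_matrix();T[:3,3]=s['tcp_pos'];P=T@f['mount']
    else: P=f['pose']
    K=f['intrinsics'];d=f['range_z'];v,u=np.mgrid[:480,:640]
    c=np.stack([(u-K[0,2])/K[0,0]*d,-(v-K[1,2])/K[1,1]*d,-d],-1)
    W=c@P[:3,:3].T+P[:3,3];W[d==0]=np.nan
    return f['img'],W,P,K
def save(n,img): cv2.imwrite('pics/'+n+'.png',np.ascontiguousarray(img[...,::-1]))
def st():
    s=r.get_state();print({k:np.round(s[k],4).tolist() for k in('t','tcp_pos','ee_rot','joint_pos','contact_force','opening','grasp_force')})
E
python3 - <<'E'
from h import *
st()
for n in('top','scene'):
    i,W,P,K=grab(n);save(n+'0',i);np.save(n+'W.npy',W);print(n,P.round(3).tolist(),K.round(1).tolist())
E
```

```text
{'t': 0.0, 'tcp_pos': [0.2033, -0.5373, 0.1969], 'ee_rot': [0.9837, 0.1799, -0.0001, -0.0009], 'joint_pos': [-1.229, 0.3203, 1.5657, -0.0, 1.2574, -0.02], 'contact_force': [-0.089, -0.3274, -0.0721], 'opening': 0.0854, 'grasp_force': 0.0}
top [[-0.023, 0.999, -0.04, 0.52], [-1.0, -0.023, 0.005, -0.05], [0.004, 0.04, 0.999, 1.117], [0.0, 0.0, 0.0, 1.0]] [[577.3, 0.0, 318.9], [0.0, 577.3, 236.1], [0.0, 0.0, 1.0]]
scene [[0.677, -0.464, 0.571, 1.203], [0.736, 0.446, -0.509, -0.602], [-0.018, 0.765, 0.643, 0.753], [0.0, 0.0, 0.0, 1.0]] [[565.0, 0.0, 311.4], [0.0, 565.0, 244.7], [0.0, 0.0, 1.0]]
```

View pics/top0.png

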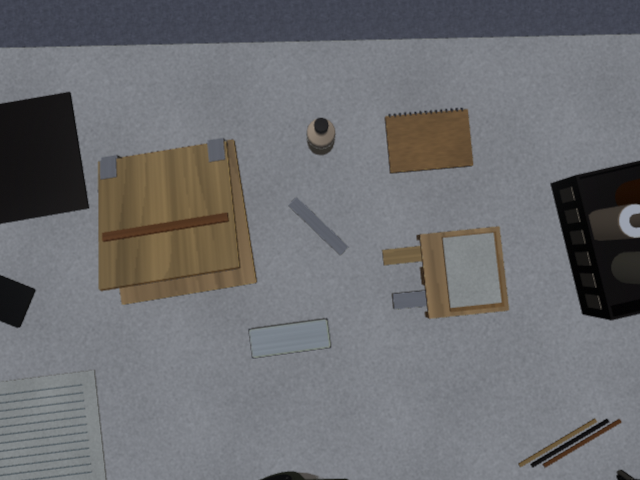

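View pics/scene0.png

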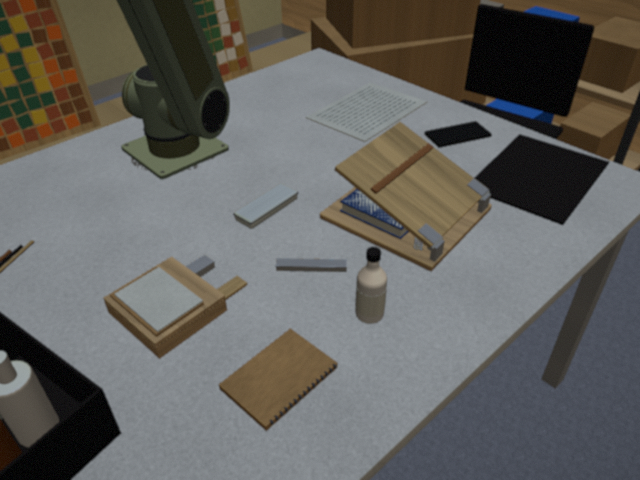

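The top view shows two candidate grey bars. One is in the lower pigeonhole, with its end at (408,299). The other lies loose at (318,226). The description fits the one in the pigeonhole. The pale lath is at (402,256), the tin at (290,338), the board's strip runs (104,237)–(228,217), and the glue bottle is at (321,135). I'll measure these and confirm in a crop.

```bash
python3 - <<'E'
from h import *
i,W,P,K=grab('top')
save('crop',cv2.resize(i[180:340,240:520],None,fx=2.8,fy=2.8,interpolation=cv2.INTER_CUBIC))
def med(u,v): return np.nanmedian(W[v-1:v+2,u-1:u+2].reshape(-1,3),0).round(4)
for n,u,v in [('barend',408,299),('lath',402,256),('loose',318,226),('org top',470,270),('board',170,180),('board low',170,260),('tin',290,338),('table',350,300),('bottle',321,128)]: print(n,med(u,v))
# mask by height within roi
def rect(n,u0,v0,u1,v1,z0,z1):
    w=W[v0:v1,u0:u1].reshape(-1,3);w=w[(w[:,2]>z0)&(w[:,2]<z1)]
    (c,s,a)=cv2.minAreaRect((w[:,:2]*1000).astype(np.float32));print(n,np.round(c,1),np.round(s,1),round(a,1),'z',np.median(w[:,2]).round(4),len(w))
rect('barend',380,282,421,318,.011,.03)
rect('lathend',372,240,418,270,.004,.03)
rect('loose',280,190,355,260,.009,.04)
rect('org',410,215,520,325,.035,.07)
rect('tin',240,310,340,365,.012,.04)
rect('sketch',375,100,480,180,.008,.03)
rect('bottle',300,105,345,160,.03,.2)
# board plane
w=W[165:265,108:225].reshape(-1,3);w=w[np.isfinite(w).all(1)&(w[:,2]>.05)]
for _ in range(6):
    c=w.mean(0);n=np.linalg.svd(w-c,full_matrices=False)[2][2];n*=np.sign(n[2]);e=(w-c)@n;w=w[abs(e)<max(.0015,1.2*e.std())]
print('plane',c.round(4),n.round(4),'tilt',np.arccos(n[2]).round(4),'hdg',np.degrees(np.arctan2(-n[1],-n[0])).round(2),len(w),e.std())
# strip mask by colour
a=cv2.cvtColor(i,cv2.COLOR_RGB2HSV)
print('strip hsv',a[226,165],'board hsv',a[250,165])
E
```

```text
barend [ 0.4408 -0.2225  0.0183]
lath [ 0.5226 -0.2146  0.0102]
loose [ 0.5836 -0.0549  0.0149]
org top [ 0.4937 -0.3337  0.0497]
board [0.669  0.2101 0.0802]
board low [0.5247 0.1989 0.1334]
tin [0.3735 0.0027 0.0247]
table [ 0.4404 -0.1132  0.0011]
bottle [ 0.7412 -0.0632  0.1508]
barend [ 438.9 -219.9] [30.2 54. ] 4.1 z 0.0189 458
lathend [ 525.9 -201. ] [86.8 55.9] 88.7 z 0.0088 610
loose [583.9 -53.9] [137.1  23.2] 44.8 z 0.0146 867
org [ 489.6 -324.1] [158.1 151.8] 4.5 z 0.0476 6839
tin [372.6   4.8] [ 56.9 151.3] 6.2 z 0.0244 2394
sketch [ 745.2 -271.6] [115.  161.3] 3.9 z 0.015 4809
bottle [745.2 -62.3] [51.8 49.2] 83.6 z 0.1031 814
plane [0.6081 0.2129 0.1017] [0.3469 0.0498 0.9366] tilt 0.358 hdg -171.84 6560 0.0008022075176539342
strip hsv [ 13 150  80] board hsv [ 18 105 126]
```

View pics/crop.png

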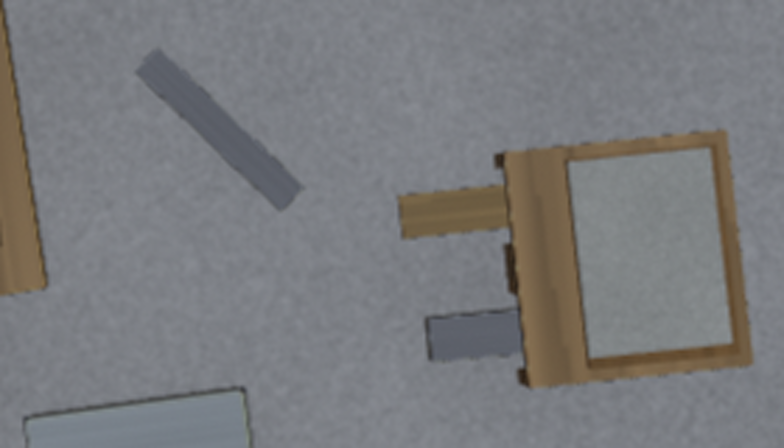

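The crop confirms it: the loose bar measures 137×23 mm, so it's the small decoy. The bar in the pigeonhole is 30 wide and 18 high, so it's the one meant. I'll move over its protruding end.

```bash
python3 -m creep '[[0,0,0,-0.039,0.5],[0,0,0,-0.039,0.5],[0,0,0,-0.039,0.5],[0,0,0,-0.039,0.5],[0,0,0,-0.039,0.5],[0,0,0,-0.039,0.5],[0,0,0,-0.039,0.5],[0,0,0,-0.039,0.5],[0,0,0,-0.039,0.5],[0,0,0,-0.039,0.5]]'; python3 -m creep '[[0,0,0,-0.02,0.5],[0.13,0.115,0,0,0.5],[0.13,0.115,0,0,0.5],[0.13,0.115,0,0,0.5],[0.13,0.115,0,0,0.5],[0.13,0.115,0,0,0.5],[0.13,0.115,0,0,0.5],[0.13,0.115,0,0,0.5],[0.13,0.115,0,0,0.5],[0.13,0.115,0,0,0.5]]'; python3 -m creep '[[0.01,0,0,0,0.5],[0,0,0,0,0.5],[0,0,0,0,0.5]]'
python3 - <<'E'
from h import *
st()
i,W,P,K=grab('wrist');save('w1',i)
z=W[...,2]
q=W.reshape(-1,3);m=(q[:,2]>.0135)&(q[:,2]<.024)&(abs(q[:,0]-.44)<.035)&(q[:,1]>-.248)&(q[:,1]<-.15)
w=q[m];print(cv2.minAreaRect((w[:,:2]*1000).astype(np.float32)),np.median(w[:,2]),m.sum(),np.percentile(w,[1,50,99],axis=0).round(4).tolist())
E
```

```text
t: 0.98
tcp_pos: [0.2035, -0.5375, 0.1974]
ee_rot: [0.699, 0.715, 0.0, -0.0]
contact_force: [-0.4, 0.6, -0.2]
opening: 0.064
grasp_force: 0.0
t: 1.82
tcp_pos: [0.4297, -0.2363, 0.1978]
ee_rot: [0.679, 0.734, -0.0, 0.0]
contact_force: [0.4, -0.4, -0.3]
opening: 0.064
grasp_force: 0.0
t: 2.07
tcp_pos: [0.4285, -0.2357, 0.1976]
ee_rot: [0.678, 0.735, -0.0, -0.0]
contact_force: [-0.9, 0.5, 0.2]
opening: 0.0641
grasp_force: 0.0
{'t': 2.0667, 'tcp_pos': [0.4285, -0.2357, 0.1976], 'ee_rot': [0.6782, 0.7348, -0.0004, -0.0002], 'joint_pos': [-0.5259, 0.1847, 1.7517, -0.0008, 1.2057, -0.6057], 'contact_force': [-0.8549, 0.4757, 0.2014], 'opening': 0.0641, 'grasp_force': 0.0}
((440.23419189453125, -221.3616180419922), (30.008363723754883, 55.3880729675293), 4.201232433319092) 0.016824764139010906 1414 [[0.4244, -0.2473, 0.0149], [0.44, -0.2198, 0.0168], [0.4555, -0.1938, 0.0186]]
```

View pics/w1.png

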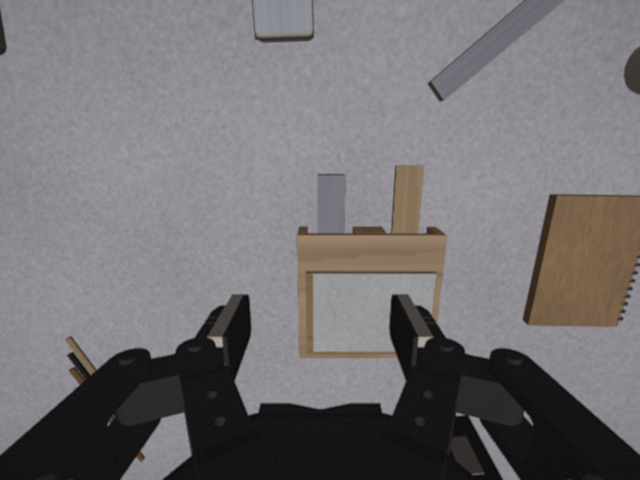

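The wrist view shows the bar end at (331,204) and the lath at (408,200). The depth fit puts the bar's centreline at (0.440, -0.221), about 30 mm wide, which is consistent. I'll align, descend and grip.

```bash
python3 -m creep '[[0.075,0.051,0,0,0.5],[0,0,0.14,0,0.5],[0,0,0.14,0,0.5],[0,0,0.14,0,0.5],[0,0,0.12,0,0.5],[0,0,0.08,0,0.5],[0,0,0.05,0,0.5],[0,0,0.05,0,0.5],[0,0,0.04,0,0.5],[0,0,0,0,0.5]]'; python3 -m creep '[[0,0,0,0,-1],[0,0,0,0,-1],[0,0,0,0,-1],[0,0,0,0,-1],[0,0,0,0,-1],[0,0,0,0,-1],[0,0,0,0,-1],[0,0,0,0,-1]]'
```

```text
t: 2.95
tcp_pos: [0.4378, -0.2169, 0.006]
ee_rot: [0.68, 0.733, -0.001, -0.002]
contact_force: [-0.1, -0.2, -1.0]
opening: 0.0644
grasp_force: 0.0
t: 3.62
tcp_pos: [0.4401, -0.2159, 0.0079]
ee_rot: [0.679, 0.735, -0.0, 0.0]
contact_force: [0.0, 1.1, -0.3]
opening: -0.0002
grasp_force: 0.0
```

The fingers closed on nothing, so I'll look.

```bash
python3 - <<'E'
from h import *
st()
i,W,P,K=grab('wrist');j,V,_,_=grab('scene')
save('miss',np.vstack([cv2.resize(i,(400,300)),cv2.resize(j[200:440,60:380],(400,300))]))
E
```

```text
{'t': 3.6167, 'tcp_pos': [0.4401, -0.2159, 0.0079], 'ee_rot': [0.6785, 0.7346, -0.0, 0.0001], 'joint_pos': [-0.4795, 0.3975, 2.0091, -0.0001, 0.7348, -0.5587], 'contact_force': [0.0311, 1.1109, -0.3081], 'opening': -0.0002, 'grasp_force': 0.0}
```

View pics/miss.png

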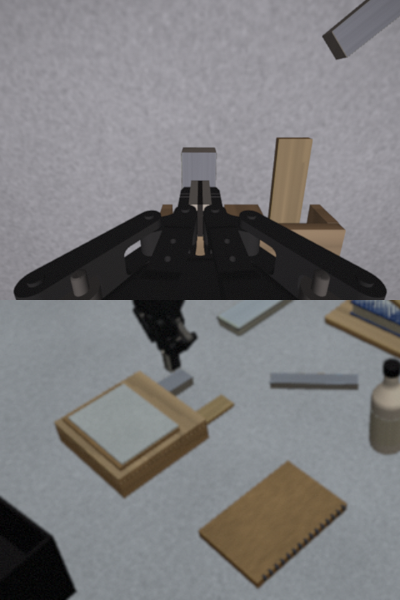

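```bash
python3 - <<'E'
from h import *
j,V,_,_=grab('scene')
q=V.reshape(-1,3);c=j.reshape(-1,3).max(1)
for lo in np.arange(0,.08,.006):
    m=(abs(q[:,0]-.44)<.06)&(abs(q[:,1]+.216)<.05)&(q[:,2]>lo)&(q[:,2]<=lo+.006)&(c<60)
    if m.sum(): print(lo.round(3),m.sum(),q[m].mean(0).round(4),q[m].min(0).round(3),q[m].max(0).round(3))
m=(abs(q[:,0]-.44)<.03)&(abs(q[:,1]+.216)<.03)&(q[:,2]>.01)&(q[:,2]<.03)&(c>75)
print(m.sum(),q[m].mean(0),cv2.minAreaRect((q[m][:,:2]*1000).astype(np.float32)))
i,W,_,_=grab('wrist');q=W.reshape(-1,3);m=(abs(q[:,0]-.44)<.03)&(q[:,1]>-.22)&(q[:,1]<-.15)&(q[:,2]>.012)&(q[:,2]<.024)
print(m.sum(),cv2.minAreaRect((q[m][:,:2]*1000).astype(np.float32)))
E
```

```text
0.048 17 [ 0.4492 -0.2206  0.0514] [ 0.437 -0.227  0.049] [ 0.454 -0.212  0.054]
0.054 23 [ 0.4507 -0.221   0.0574] [ 0.44  -0.229  0.055] [ 0.457 -0.212  0.06 ]
0.06 28 [ 0.4503 -0.2211  0.0631] [ 0.44  -0.228  0.06 ] [ 0.458 -0.212  0.066]
0.066 23 [ 0.4505 -0.2188  0.0686] [ 0.44  -0.227  0.066] [ 0.457 -0.21   0.072]
0.072 17 [ 0.4495 -0.2237  0.0746] [ 0.44  -0.227  0.072] [ 0.457 -0.22   0.078]
0.078 6 [ 0.449  -0.2254  0.0794] [ 0.444 -0.228  0.078] [ 0.454 -0.221  0.081]
269 [ 0.44188031 -0.2168116   0.01850467] ((438.9041748046875, -216.32073974609375), (36.621822357177734, 48.7159538269043), 6.469341278076172)
2643 ((439.3135070800781, -206.76171875), (30.06716537475586, 27.507537841796875), 3.467313051223755)
```

```bash
python3 - <<'E'
from h import *
st()
j,V,_,_=grab('scene')
q=V.reshape(-1,3)
for lo in np.arange(.012,.08,.005):
    m=(abs(q[:,0]-.44)<.04)&(abs(q[:,1]+.216)<.027)&(q[:,2]>lo)&(q[:,2]<=lo+.005)
    if m.sum(): print(lo.round(3),m.sum(),q[m].mean(0).round(4),q[m].min(0).round(3),q[m].max(0).round(3),j.reshape(-1,3)[m].mean(0).round())
E
```

```text
{'t': 3.8167, 'tcp_pos': [0.4401, -0.2159, 0.0078], 'ee_rot': [0.6786, 0.7345, -0.0, 0.0], 'joint_pos': [-0.4796, 0.3977, 2.0091, -0.0001, 0.7347, -0.5586], 'contact_force': [0.1609, 0.7838, -0.7151], 'opening': 0.0001, 'grasp_force': 0.0}
0.012 67 [ 0.4487 -0.2183  0.0152] [ 0.424 -0.239  0.012] [ 0.459 -0.192  0.017] [88. 89. 89.]
0.017 223 [ 0.4413 -0.2161  0.0188] [ 0.424 -0.24   0.017] [ 0.457 -0.193  0.022] [108. 113. 120.]
0.022 3 [ 0.4428 -0.2159  0.0222] [ 0.437 -0.224  0.022] [ 0.45  -0.208  0.022] [107. 113. 121.]
0.042 7 [ 0.4481 -0.2191  0.0439] [ 0.446 -0.226  0.042] [ 0.45  -0.21   0.047] [82. 83. 83.]
0.047 21 [ 0.4478 -0.2223  0.0496] [ 0.436 -0.228  0.047] [ 0.454 -0.208  0.051] [61. 61. 61.]
0.052 29 [ 0.4493 -0.2214  0.0549] [ 0.437 -0.228  0.052] [ 0.456 -0.209  0.057] [41. 41. 40.]
0.057 29 [ 0.4502 -0.2205  0.0599] [ 0.436 -0.228  0.057] [ 0.457 -0.21   0.062] [43. 44. 43.]
0.062 25 [ 0.4489 -0.2216  0.0648] [ 0.436 -0.228  0.062] [ 0.457 -0.21   0.067] [41. 41. 40.]
0.067 30 [ 0.4496 -0.2208  0.0695] [ 0.435 -0.229  0.068] [ 0.458 -0.209  0.072] [39. 39. 39.]
0.072 19 [ 0.4479 -0.2235  0.0746] [ 0.433 -0.228  0.072] [ 0.457 -0.21   0.077] [48. 48. 47.]
0.077 15 [ 0.4442 -0.2256  0.0791] [ 0.434 -0.228  0.077] [ 0.455 -0.222  0.082] [54. 53. 51.]
```

```bash
python3 - <<'E'
from h import *
i,W,P,K=grab('wrist');s=r.get_state()
q=W.reshape(-1,3)
m=(abs(q[:,0]-.44)<.013)&(q[:,1]>-.205)&(q[:,1]<-.195)&(q[:,2]<.1);print('bar top',m.sum(),np.median(q[m],0))
m=(abs(q[:,0]-.36)<.03)&(abs(q[:,1]+.15)<.03);print('table',m.sum(),np.median(q[m],0))
f=r.grab_frame('wrist');print(f['mount'].round(3).tolist(),np.round(P[:3,3],3))
# gripper tip pts in wrist depth (tool coords z)
T=R.from_quat(s['ee_rot']).as_matrix()
t=(q-s['tcp_pos'])@T
d=f['range_z'].ravel()
m=(abs(t[:,0])<.03)&(abs(t[:,1])<.03)&(d<.25)&(d>0)&(t[:,2]<-.015)
print('tips in tool',m.sum(),t[m].max(0),np.percentile(t[m][:,2],[50,90,98]))
V=grab('top')[1];print('bar top cam',np.nanmedian(V[297:302,396:400].reshape(-1,3),0))
E
```

```text
bar top 2044 [ 0.44559805 -0.20396096  0.08370996]
table 13271 [ 0.35988367 -0.1478075  -0.00121353]
[[-0.001, 0.957, 0.291, 0.073], [1.0, 0.001, 0.0, 0.001], [0.0, 0.291, -0.957, -0.175], [0.0, 0.0, 0.0, 1.0]] [ 0.436 -0.143  0.183]
tips in tool 32838 [ 0.02014396  0.02999752 -0.03508846] [-0.11163654 -0.07676556 -0.04834598]
bar top cam [ 0.44497102 -0.19946915  0.02033488]
```

Both the wrist and scene depth put the real shut fingertips about 34 mm behind the reported TCP, at z≈0.042, while the table itself reads correctly. So I'll go about 35 mm lower, in stages, watching the force.

```bash
python3 -m creep '[[0,0,0,0,0.5],[0,0,0,0,0.5],[0,0,0,0,0.5],[0,0,0,0,0.5],[0,0,0,0,0.5],[0,0,0,0,0.5],[0,0,0.03,0,0.5],[0,0,0.03,0,0.5],[0,0,0.03,0,0.5],[0,0,0,0,0.5]]';python3 -m creep '[[0,0,0.02,0,0.5],[0,0,0.01,0,0.5],[0,0,0.01,0,0.5],[0,0,0.005,0,0.5],[0,0,0,0,0.5],[0,0,0,0,0.5]]'; python3 -m creep '[[0,0,0,0,0],[0,0,0,0,-0.2],[0,0,0,0,-0.6],[0,0,0,0,-1],[0,0,0,0,-1],[0,0,0,0,-1]]'
```

```text
t: 4.85
tcp_pos: [0.4387, -0.2153, -0.0166]
ee_rot: [0.679, 0.734, -0.001, -0.002]
contact_force: [-0.2, 0.4, -0.8]
opening: 0.0642
grasp_force: 0.0
t: 5.35
tcp_pos: [0.4402, -0.216, -0.0259]
ee_rot: [0.679, 0.734, 0.0, 0.0]
contact_force: [0.4, 0.0, -0.8]
opening: 0.0638
grasp_force: 0.0
t: 5.85
tcp_pos: [0.4399, -0.216, -0.0254]
ee_rot: [0.679, 0.734, -0.0, -0.0]
contact_force: [-2.7, -0.3, 6.2]
opening: 0.0285
grasp_force: 59.9
```

Gripped, with 60 N at 28.5 mm. Now I'll pull.

```bash
python3 -m creep '[[0.02,0,0,0,-1],[0.04,0,0,0,-1],[0.06,0,0,0,-1],[0.06,0,0,0,-1],[0.06,0,0,0,-1],[0.07,0,0,0,-1],[0.07,0,0,0,-1],[0.07,0,0,0,-1],[0.06,0,0,0,-1],[0.06,0,0,0,-1]]'; python3 -m creep '[[0.04,0.025,0,0,-1],[0.04,0.03,0,0,-1],[0.03,0.03,0,0,-1],[0,0,0,0,-1],[0,0,0,0,-1],[0,0,0,0,0.3],[0,0,0,0,0.3],[0,0,0,0,0.3],[0,0,0,0,0.3]]'
python3 - <<'E'
from h import *
i,W,P,K=grab('top')
q=W.reshape(-1,3)
m=(q[:,2]>.012)&(q[:,2]<.024)&(q[:,0]>.42)&(q[:,0]<.51)&(q[:,1]>-.235)&(q[:,1]<-.02)
print(cv2.minAreaRect((q[m][:,:2]*1000).astype(np.float32)))
save('pulled',i[160:350,220:540])
E
```

```text
t: 6.68
tcp_pos: [0.4303, -0.0744, -0.0254]
ee_rot: [0.678, 0.735, 0.0, 0.002]
contact_force: [0.9, -10.2, 1.7]
opening: 0.0283
grasp_force: 64.9
t: 7.43
tcp_pos: [0.4481, -0.045, -0.026]
ee_rot: [0.679, 0.734, 0.0, 0.0]
contact_force: [1.2, -1.6, -1.4]
opening: 0.0555
grasp_force: 0.5
((454.7395935058594, -152.6939239501953), (29.927824020385742, 96.58885955810547), 3.9446651935577393)
```

```bash
python3 -m creep '[[0,0,-0.08,0,0.3],[0,0,-0.15,0,0.3],[0,0,-0.15,0,0.3],[0,0,-0.15,0,0.3],[-0.13,0,-0.1,0,0.3],[-0.13,0,0,0,0.3],[-0.08,0,0,0,0.3],[0,0,0,0,0.3],[0,0,0,0,0.3]]'
python3 - <<'E'
from h import *
st()
i,W,P,K=grab('wrist');q=W.reshape(-1,3)
m=(q[:,2]>.012)&(q[:,2]<.024)&(q[:,0]>.42)&(q[:,0]<.495)&(q[:,1]>-.235)&(q[:,1]<-.0)
print('wrist',cv2.minAreaRect((q[m][:,:2]*1000).astype(np.float32)),m.sum())
j,W,P,K=grab('top');q=W.reshape(-1,3)
m=(q[:,2]>.012)&(q[:,2]<.024)&(q[:,0]>.42)&(q[:,0]<.495)&(q[:,1]>-.235)&(q[:,1]<-.0)
print('top',cv2.minAreaRect((q[m][:,:2]*1000).astype(np.float32)),m.sum())
# press geometry from top (unoccluded?)
hsv=cv2.cvtColor(j,cv2.COLOR_RGB2HSV)
c,n=np.array([.6081,.2129,.1017]),np.array([.3469,.0498,.9366]);n/=np.linalg.norm(n)
hx=np.array([n[2]*n[0],n[2]*n[1],0]);bx=np.array([n[0],n[1],0]);bx/=np.linalg.norm(bx);by=np.cross([0,0,1],bx)
bxt=np.cross(by,n)
ok=np.isfinite(W).all(-1)
L=np.stack([(W-c)@bxt,(W-c)@by,(W-c)@n],-1)
mk=np.zeros((480,640),bool);mk[205:250,98:236]=1
st_=mk&ok&(L[...,2]>.004)&(L[...,2]<.014)
a=L[st_];print('strip local',st_.sum(),cv2.minAreaRect((a[:,:2]*1000).astype(np.float32)),np.median(a[:,2]))
mk=np.zeros((480,640),bool);mk[130:300,90:250]=1
bd=mk&ok&(abs(L[...,2])<.004);a=L[bd];print('board local',cv2.minAreaRect((a[:,:2]*1000).astype(np.float32)))
print('bxt',bxt.round(4),'by',by.round(4))
save('w2',np.hstack([cv2.resize(i,(400,300)),cv2.resize(j,(400,300))]))
E
```

```text
t: 8.23
tcp_pos: [0.454, -0.13, 0.1313]
ee_rot: [0.679, 0.734, -0.0, -0.001]
contact_force: [0.5, -0.6, -0.5]
opening: 0.0556
grasp_force: 0.0
{'t': 8.2333, 'tcp_pos': [0.454, -0.13, 0.1313], 'ee_rot': [0.6795, 0.7337, -0.0, -0.0006], 'joint_pos': [-0.3035, 0.2166, 1.8918, 0.0005, 1.0343, -0.3804], 'contact_force': [0.4678, -0.5618, -0.4858], 'opening': 0.0556, 'grasp_force': 0.0}
wrist ((453.0461120605469, -111.69265747070312), (30.059295654296875, 180.08840942382812), 3.8165676593780518) 6894
top ((448.17950439453125, -60.03244400024414), (30.269804000854492, 77.2288818359375), 3.650120973587036) 598
strip local 1108 ((-34.49664306640625, 6.268547058105469), (220.7915802001953, 75.76459503173828), 76.09256744384766) 0.007668407792699099
board local ((7.2960968017578125, 1.958831787109375), (240.21299743652344, 261.13153076171875), 89.75057220458984)
bxt [ 0.9271  0.1331 -0.3504] by [-0.1421  0.9899  0.    ]
```

View pics/w2.png

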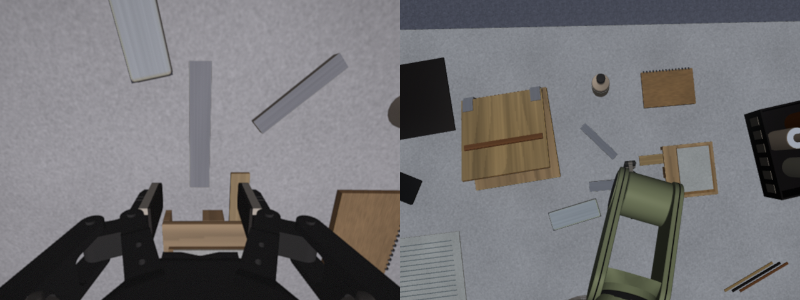

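The bar is fully out at (0.453, -0.112), measuring 30×180, and clear of the organiser. It's at (200,123) in the wrist half of the picture. I'll take it by the middle, and separately measure the strip by colour.

```bash
python3 -m creep '[[0.073,0,0.1,0.003,0.3],[0,0,0.13,0,0.3],[0,0,0.13,0,0.3],[0,0,0.1,0,0.3],[0,0,0.07,0,0.3],[0,0,0.05,0,0.3],[0,0,0.025,0,0.3],[0,0,0.012,0,0.3],[0,0,0,0,0.3],[0,0,0,0,0.3]]'
python3 - <<'E'
from h import *
for cam in('top','scene'):
    j,W,P,K=grab(cam)
    hsv=cv2.cvtColor(j,cv2.COLOR_RGB2HSV).astype(int)
    c,n=np.array([.6081,.2129,.1017]),np.array([.3469,.0498,.9366])
    ok=np.isfinite(W).all(-1)
    roi=ok&(W[...,2]>.05)&(abs(W[...,0]-.6)<.16)&(abs(W[...,1]-.21)<.15)
    w=W[roi];
    for _ in range(8):
        e=(w-c)@n; k=w[abs(e)<.0025]; c=k.mean(0);n=np.linalg.svd(k-c,full_matrices=False)[2][2];n*=np.sign(n[2])
    bx=np.array([n[0],n[1],0]);bx/=np.linalg.norm(bx);by=np.cross([0,0,1],bx);bxt=np.cross(by,n)
    L=np.stack([(W-c)@bxt,(W-c)@by,(W-c)@n],-1)
    rd=roi&(hsv[...,1]>130)&(hsv[...,2]<105)&(hsv[...,0]<17)&(L[...,2]>.003)&(L[...,2]<.013)
    rd=cv2.morphologyEx(rd.astype(np.uint8),cv2.MORPH_OPEN,np.ones((2,2)));nl,lab,sa,_=cv2.connectedComponentsWithStats(rd);b=1+sa[1:,4].argmax();a=L[lab==b]
    (cc,sz,an)=cv2.minAreaRect((a[:,:2]*1000).astype(np.float32));print(cam,'tilt',np.arccos(n[2]).round(4),'hdg bx',np.degrees(np.arctan2(bx[1],bx[0])).round(2),len(k),'strip',len(a),np.round(cc,1),np.round(sz,1),round(an,1),'h',np.median(a[:,2]).round(4))
    bd=roi&(abs(L[...,2])<.003);g=L[bd];(c2,s2,a2)=cv2.minAreaRect((g[:,:2]*1000).astype(np.float32));print('board',np.round(c2,1),np.round(s2,1),round(a2,1))
    print('strip world centre',(c+bxt*cc[0]/1000+by*cc[1]/1000).round(4),'board world centre',(c+bxt*c2[0]/1000+by*c2[1]/1000).round(4),'bxt',bxt.round(4))
E
```

```text
t: 9.17
tcp_pos: [0.4536, -0.1112, -0.0222]
ee_rot: [0.682, 0.731, 0.0, 0.0]
contact_force: [0.2, 1.1, 0.3]
opening: 0.0557
grasp_force: 0.0
top tilt 0.3564 hdg bx 8.03 13930 strip 1070 [-28.1  -1.8] [216.3  15.6] 89.9 h nan
board [9.7 0.2] [240.3 259.6] 89.9
strip world centre [0.5793 0.2086 0.1124] board world centre [0.614  0.2155 0.0993] bxt [ 0.928   0.1309 -0.3489]
scene tilt 0.3558 hdg bx 8.04 7783 strip 399 [-34.1   8.9] [221.8  10. ] 89.3 h nan
board [-0.2  9.7] [260.1 244.6] 0.0
strip world centre [0.5853 0.2105 0.1106] board world centre [0.6166 0.2156 0.0988] bxt [ 0.9282  0.1311 -0.3483]
```

Strip face, with the board tilted at 0.356 rad: about (0.572, 0.209). Once level it should be at about (0.558, 0.207), with heading 8.0°. I'll grip the middle, lift and turn.

```bash
python3 -m creep '[[0,0,0,0,0],[0,0,0,0,-0.2],[0,0,0,0,-0.6],[0,0,0,0,-1],[0,0,0,0,-1],[0,0,0,0,-1],[0,0,-0.01,0,-1],[0,0,-0.03,0,-1],[0,0,-0.05,0,-1],[0,0,-0.05,0,-1]]'; python3 -m creep '[[0,0,-0.1,0,-1],[0,0,-0.1,0,-1],[0,0,-0.12,0,-1],[0,0,-0.12,0,-1],[0,0,-0.1,-0.01,-1],[0,0,-0.06,-0.012,-1],[0,0,-0.03,0,-1],[0,0,0,0,-1],[0,0,0,0,-1]]'
```

```text
t: 10.1
tcp_pos: [0.452, -0.1111, 0.0121]
ee_rot: [0.682, 0.731, -0.001, -0.001]
contact_force: [-1.5, -1.2, -7.0]
opening: 0.0276
grasp_force: 60.1
t: 10.85
tcp_pos: [0.4521, -0.1111, 0.1688]
ee_rot: [0.657, 0.754, -0.0, -0.001]
contact_force: [-0.5, -0.8, -9.0]
opening: 0.0277
grasp_force: 60.9
```

```bash
python3 -m creep '[[0.06,0.02,0,0,-1],[0.12,0.05,0,0,-1],[0.14,0.06,0,0,-1],[0.14,0.06,0,0,-1],[0.14,0.06,0,0,-1],[0.14,0.06,0,0,-1],[0.14,0.06,0,0,-1],[0.12,0.06,0,0,-1],[0.1,0.05,0,0,-1],[0.06,0.03,0,0,-1]]'; python3 -m creep '[[0.04,0.01,0,0,-1],[0,0,0,0,-1],[0,0,0,0,-1],[0,0,0,0,-1]]'
python3 - <<'E'
from h import *
st();s=r.get_state()
i,W,P,K=grab('wrist');q=W.reshape(-1,3)
m=(abs(q[:,0]-.54)<.05)&(abs(q[:,1]-.204)<.13)&(q[:,2]>.19)&(q[:,2]<.225)
w=q[m];hd=np.radians(97.9);ex=np.array([np.cos(hd),np.sin(hd)]);ey=np.array([ex[1],-ex[0]]);t=(w[:,:2]-s['tcp_pos'][:2]);a=t@ex;b=t@ey
far=a>.045;print('bar top z',np.median(w[far][:,2]),'far end along',np.percentile(a[far],99.5),'lateral',np.percentile(b[far],[1,50,99]),far.sum())
c=[np.median(b[(a>x)&(a<x+.005)]) for x in(.05,.06,.07,.08)];z=[np.median(w[(a>x)&(a<x+.005),2]) for x in(.05,.06,.07,.08)];print(np.round(c,4),np.round(z,4))
c,n=np.array([.614,.2155,.0993]),np.array([.346,.049,.937])
# strip from wrist
hsv=cv2.cvtColor(i,cv2.COLOR_RGB2HSV).astype(int)
L=(W-c)@n
rd=(hsv[...,1]>130)&(hsv[...,2]<105)&(hsv[...,0]<17)&(L>0)&(L<.016)&(abs(W[...,0]-.58)<.08)&(abs(W[...,1]-.21)<.15)
print('strip',rd.sum(),cv2.minAreaRect((W[rd][:,:2]*1000).astype(np.float32)) if rd.sum()>5 else '')
save('w3',i)
E
```

```text
t: 11.68
tcp_pos: [0.5388, 0.1964, 0.1671]
ee_rot: [0.656, 0.755, -0.001, -0.001]
contact_force: [0.1, 0.5, -6.9]
opening: 0.0276
grasp_force: 60.9
t: 12.02
tcp_pos: [0.5395, 0.2021, 0.1692]
ee_rot: [0.657, 0.754, -0.001, -0.0]
contact_force: [-0.1, -1.1, -7.2]
opening: 0.0277
grasp_force: 60.9
{'t': 12.0167, 'tcp_pos': [0.5395, 0.2021, 0.1692], 'ee_rot': [0.6568, 0.7541, -0.0013, -0.0001], 'joint_pos': [0.339, 0.3418, 1.6058, -0.0011, 1.1963, 0.2017], 'contact_force': [-0.1405, -1.0528, -7.2199], 'opening': 0.0277, 'grasp_force': 60.9393}
bar top z 0.20745235873929038 far end along 0.08955175658150376 lateral [-0.01344957  0.00129267  0.01581119] 8632
[0.0013 0.0009 0.0013 0.0013] [0.2075 0.2075 0.2075 0.2074]
strip 668 ((572.275146484375, 243.44569396972656), (1.999927043914795, 150.74085998535156), 7.823678970336914)
```

View pics/w3.png

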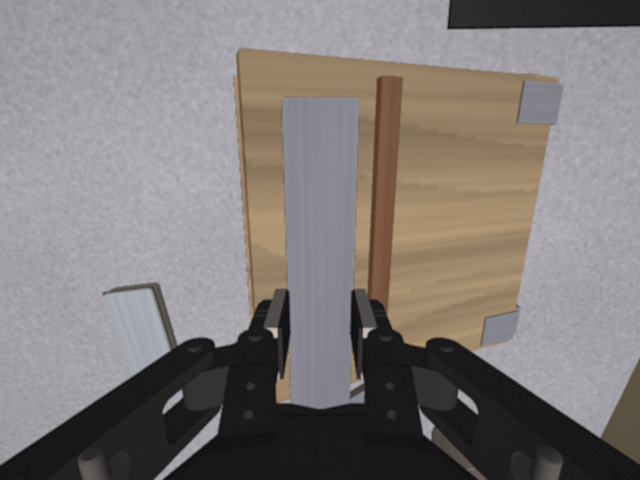

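The wrist view shows the bar level in the hand, ends at (320,98) and (320,405). The strip's far end is at (388,77), left of the hinges, with a gap in between. Now I'll make a small centring shift and lower slowly.

```bash
python3 -m creep '[[0.01,0,0.04,0,-1],[0,0,0.07,0,-1],[0,0,0.05,0,-1],[0,0,0.02,0,-1],[0,0,0.01,0,-1],[0,0,0.01,0,-1],[0,0,0.01,0,-1],[0,0,0.01,0,-1],[0,0,0,0,-1]]'; python3 -m creep '[[0,0,0.008,0,-1],[0,0,0.008,0,-1],[0,0,0.008,0,-1],[0,0,0.008,0,-1],[0,0,0.008,0,-1],[0,0,0.008,0,-1],[0,0,0.008,0,-1],[0,0,0.008,0,-1],[0,0,0,0,-1]]'
```

```text
t: 12.82
tcp_pos: [0.54, 0.2062, 0.1148]
ee_rot: [0.656, 0.754, -0.0, 0.0]
contact_force: [-0.4, 0.3, -8.0]
opening: 0.0276
grasp_force: 60.9
t: 13.57
tcp_pos: [0.5399, 0.2062, 0.0984]
ee_rot: [0.656, 0.754, -0.0, -0.0]
contact_force: [-0.2, -0.6, -5.6]
opening: 0.0275
grasp_force: 61.1
```

```bash
python3 -m creep '[[-0.003,0,0.01,0,-1],[-0.003,0,0.01,0,-1],[0,0,0.01,0,-1],[0,0,0.01,0,-1],[0,0,0.01,0,-1],[0,0,0.01,0,-1],[0,0,0.01,0,-1],[0,0,0.01,0,-1],[0,0,0,0,-1]]'; python3 -m creep '[[0,0,0.01,0,-1],[0,0,0.01,0,-1],[0,0,0.01,0,-1],[0,0,0.01,0,-1],[0,0,0.01,0,-1],[0,0,0.01,0,-1],[0,0,0.01,0,-1],[0,0,0.01,0,-1],[0,0,0,0,-1]]'; python3 - <<'E'
from h import *
s=r.get_state()
i,W,P,K=grab('wrist');q=W.reshape(-1,3)
hd=np.radians(98.03);ex=np.array([np.cos(hd),np.sin(hd)]);ey=np.array([ex[1],-ex[0]])
t=q[:,:2]-s['tcp_pos'][:2];a=t@ex;b=t@ey
print(s['tcp_pos'],'tilt profile (a .06-.08): b, z')
for x in np.arange(-.03,.13,.006):
    m=(a>.05)&(a<.08)&(abs(b-x)<.002);print(x.round(3),np.median(q[m,2]).round(4) if m.sum() else None,end='; ')
E
```

```text
t: 14.32
tcp_pos: [0.5399, 0.2045, 0.0781]
ee_rot: [0.656, 0.754, -0.0, -0.0]
contact_force: [0.1, 0.2, -5.4]
opening: 0.0273
grasp_force: 61.2
t: 15.07
tcp_pos: [0.5399, 0.2046, 0.0581]
ee_rot: [0.656, 0.754, -0.0, -0.0]
contact_force: [-2.6, -0.7, -3.5]
opening: 0.0275
grasp_force: 61.4
[0.53989508 0.20464289 0.05809512] tilt profile (a .06-.08): b, z
-0.03 0.0806; -0.024 0.0799; -0.018 0.0792; -0.012 0.0965; -0.006 0.0967; -0.0 0.0966; 0.006 0.0966; 0.012 0.0966; 0.018 0.075; 0.024 0.0787; 0.03 0.0817; 0.036 0.0811; 0.042 0.0722; 0.048 0.0716; 0.054 0.071; 0.06 0.0703; 0.066 0.0696; 0.072 0.0689; 0.078 0.0683; 0.084 0.0676; 0.09 0.0668; 0.096 0.0661; 0.102 0.0655; 0.108 0.0647; 0.114 0.0641; 0.12 0.0634; 0.126 0.0627;
```

```bash
python3 -m creep '[[0,0.004,0.01,0,-1],[0,0.004,0.01,0,-1],[0,0.004,0.01,0,-1],[0,0.003,0.01,0,-1],[0,0,0.01,0,-1],[0,0,0.01,0,-1],[0,0,0.008,0,-1],[0,0,0,0,-1],[0,0,0,0,-1]]'; python3 -m creep '[[0,0,0.004,0,-1],[0,0,0.004,0,-1],[0,0,0,0,-1]]';python3 - <<'E'
from h import *
s=r.get_state()
i,W,P,K=grab('wrist');q=W.reshape(-1,3)
hd=np.radians(98.03);ex=np.array([np.cos(hd),np.sin(hd)]);ey=np.array([ex[1],-ex[0]])
t=q[:,:2]-s['tcp_pos'][:2];a=t@ex;b=t@ey
for x in np.arange(-.03,.13,.003):
    m=(a>.05)&(a<.08)&(abs(b-x)<.001);print(x.round(3),np.median(q[m,2]).round(4) if m.sum() else None,end='; ')
E
```

```text
t: 15.87
tcp_pos: [0.5435, 0.2051, 0.0414]
ee_rot: [0.656, 0.754, -0.0, -0.0]
contact_force: [-3.2, -0.4, -2.1]
opening: 0.0278
grasp_force: 61.6
t: 16.12
tcp_pos: [0.5435, 0.2052, 0.0399]
ee_rot: [0.656, 0.754, -0.0, -0.0]
contact_force: [-5.0, -0.8, 1.8]
opening: 0.0276
grasp_force: 62.0
-0.03 0.0609; -0.027 0.0609; -0.024 0.0609; -0.021 0.0608; -0.018 0.0608; -0.015 0.0607; -0.012 0.0785; -0.009 0.0786; -0.006 0.0785; -0.003 0.0785; -0.0 0.0785; 0.003 0.0784; 0.006 0.0785; 0.009 0.0784; 0.012 0.0784; 0.015 0.0783; 0.018 0.067; 0.021 0.0678; 0.024 0.0676; 0.027 0.0676; 0.03 0.0675; 0.033 0.0672; 0.036 0.0593; 0.039 0.0593; 0.042 0.0592; 0.045 0.0591; 0.048 0.0591; 0.051 0.0591; 0.054 0.0588; 0.057 0.0589; 0.06 0.0588; 0.063 0.0588; 0.066 0.0587; 0.069 0.0585; 0.072 0.0585; 0.075 0.0584; 0.078 0.0583; 0.081 0.0583; 0.084 0.0583; 0.087 0.0582; 0.09 0.058; 0.093 0.058; 0.096 0.058; 0.099 0.0579; 0.102 0.0578; 0.105 0.0577; 0.108 0.0575; 0.111 0.0576; 0.114 0.0574; 0.117 0.0575; 0.12 0.0573; 0.123 0.0572; 0.126 0.0572; 0.129 0.0571;
```

```bash
python3 -m creep '[[0,0.004,0.004,0,-1],[0,0.004,0.004,0,-1],[0,0,0.003,0,-1],[0,0,0,0,-1]]'; python3 -m creep '[[0,0.003,0.002,0,-1],[0,0.003,0,0,-1],[0,0,0,0,-1],[0,0,0,0,-1]]'
```

```text
t: 16.5
tcp_pos: [0.5446, 0.2053, 0.037]
ee_rot: [0.656, 0.754, -0.001, -0.001]
contact_force: [-7.7, -1.1, 2.7]
opening: 0.0278
grasp_force: 62.1
t: 16.83
tcp_pos: [0.545, 0.2053, 0.0365]
ee_rot: [0.656, 0.754, -0.002, -0.002]
contact_force: [-10.3, -1.7, 3.8]
opening: 0.0279
grasp_force: 62.3
```

```bash
python3 - <<'E'
from h import *
st();s=r.get_state()
i,W,P,K=grab('wrist');q=W.reshape(-1,3)
hd=np.radians(98.03);ex=np.array([np.cos(hd),np.sin(hd)]);ey=np.array([ex[1],-ex[0]])
t=q[:,:2]-s['tcp_pos'][:2];a=t@ex;b=t@ey
for a0 in(.045,.065,.085):
  print('\na',a0)
  for x in list(np.arange(-.02,.04,.0015))+[.05,.08,.11,.14]:
    m=(abs(a-a0)<.004)&(abs(b-x)<.0008);print(np.round(x,4),np.median(q[m,2]).round(4) if m.sum() else None,end='; ')
hs=cv2.cvtColor(i,cv2.COLOR_RGB2HSV).astype(int)
m=(q[:,2]>.072)&(q[:,2]<.082)&(a>.04)&(abs(b)<.025)&(a<.12);print('\nbar far end',np.percentile(a[m],99.7),'rect',cv2.minAreaRect((np.c_[a,b][m]*1000).astype(np.float32)))
m=(q[:,2]>.062)&(q[:,2]<.07)&(abs(b-.025)<.015)&(a>.04);print('strip far end',np.percentile(a[m],[99.7,100]),cv2.minAreaRect((np.c_[a,b][m]*1000).astype(np.float32)))
save('w4',cv2.resize(i[40:360,180:500],None,fx=1.8,fy=1.8))
E
```

```text
{'t': 16.8333, 'tcp_pos': [0.545, 0.2053, 0.0365], 'ee_rot': [0.6565, 0.7543, -0.0021, -0.0015], 'joint_pos': [0.3401, 0.4775, 1.76, 0.0008, 0.9092, 0.2011], 'contact_force': [-10.296, -1.6574, 3.8083], 'opening': 0.0279, 'grasp_force': 62.2729}

a 0.045
-0.02 0.0572; -0.0185 0.0572; -0.017 0.0574; -0.0155 0.0576; -0.014 0.0744; -0.0125 0.0752; -0.011 0.0752; -0.0095 0.075; -0.008 0.0752; -0.0065 0.075; -0.005 0.0751; -0.0035 0.0751; -0.002 0.0751; -0.0005 0.075; 0.001 0.075; 0.0025 0.075; 0.004 0.0749; 0.0055 0.0749; 0.007 0.0749; 0.0085 0.0749; 0.01 0.0749; 0.0115 0.0749; 0.013 0.0749; 0.0145 0.0749; 0.016 0.0748; 0.0175 0.065; 0.019 0.065; 0.0205 0.0649; 0.022 0.0648; 0.0235 0.0649; 0.025 0.0648; 0.0265 0.0651; 0.028 0.065; 0.0295 0.0649; 0.031 0.0645; 0.0325 0.0571; 0.034 0.0569; 0.0355 0.0569; 0.037 0.0566; 0.0385 0.0568; 0.05 0.0566; 0.08 0.0565; 0.11 0.0563; 0.14 0.0561; 
a 0.065
-0.02 0.0573; -0.0185 0.0574; -0.017 0.0569; -0.0155 0.0573; -0.014 0.0748; -0.0125 0.075; -0.011 0.075; -0.0095 0.0751; -0.008 0.0751; -0.0065 0.0749; -0.005 0.0752; -0.0035 0.075; -0.002 0.0751; -0.
[... 658 characters left out ...]
001 0.0749; 0.0025 0.075; 0.004 0.075; 0.0055 0.0751; 0.007 0.0749; 0.0085 0.075; 0.01 0.0751; 0.0115 0.0748; 0.013 0.075; 0.0145 0.075; 0.016 0.0748; 0.0175 0.0649; 0.019 0.0649; 0.0205 0.0649; 0.022 0.065; 0.0235 0.0649; 0.025 0.0648; 0.0265 0.0649; 0.028 0.0649; 0.0295 0.0649; 0.031 0.0647; 0.0325 0.057; 0.034 0.0569; 0.0355 0.0566; 0.037 0.0567; 0.0385 0.0567; 0.05 0.0568; 0.08 0.0565; 0.11 0.0563; 0.14 0.0559; 
bar far end 0.08949784533212932 rect ((64.81477355957031, 1.224665641784668), (49.65852737426758, 30.199527740478516), 0.18526482582092285)
strip far end [0.11007701 0.11060171] ((75.32107543945312, 23.621965408325195), (70.5941390991211, 15.302958488464355), 0.19285841286182404)
```

View pics/w4.png

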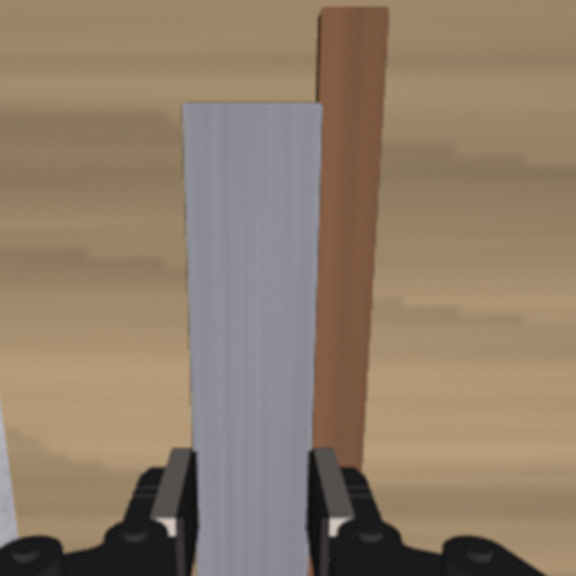

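Depth shows the bar's face at 16.3 mm and the strip's face at 16.0 mm. They're parallel within 0.01°, centred within 0.5 mm, and the board is practically level. I'll press a touch more, then release.

```bash
python3 -m creep '[[0,0,0.006,0,-1],[0,0,0.006,0,-1],[0,0,0,0,-1],[0,-0.004,0,0,-1],[0,0,0,0,-1]]'; python3 -m creep '[[0,0,0,0,-0.2],[0,0,0,0,0],[0,0,0,0,0.3],[0,0,0,0,0.3],[0,0,0,0,0.3],[0,0,0,0,0.3]]'; python3 -m creep '[[0,0,-0.02,0,0.3],[0,0,-0.04,0,0.3],[0,0,-0.1,0,0.3],[0,0,-0.13,0,0.3],[0,0,-0.13,0,0.3],[-0.05,0,-0.1,0,0.3],[-0.1,0,0,0,0.3],[0,0,0,0,0.3],[0,0,0,0,0.3]]'
cat > chk.py <<'E'
from h import *
s=r.get_state()
i,W,P,K=grab('wrist');q=W.reshape(-1,3)
hd=np.radians(98.03);ex=np.array([np.cos(hd),np.sin(hd)]);ey=np.array([ex[1],-ex[0]])
t=q[:,:2]-np.array([.545,.2053]);a=t@ex;b=t@ey;f=lambda m:[np.round(v,2) for v in cv2.minAreaRect((np.c_[a,b][m]*1000).astype(np.float32))]
print('bar',f((q[:,2]>.071)&(q[:,2]<.085)&(abs(a)<.12)&(abs(b)<.03)))
m=(q[:,2]>.0615)&(q[:,2]<.0695)&(abs(b-.025)<.02)&(abs(a)<.13);print('strip',f(m))
m=(q[:,2]>.05)&(q[:,2]<.0615)&(abs(a)<.11)&(b>.04)&(b<.15);A=np.c_[a,b,np.ones(len(a))][m];print('board slope a,b',np.linalg.lstsq(A,q[m,2],rcond=None)[0].round(4))
m=(q[:,2]>.071)&(q[:,2]<.085)&(abs(a)<.085)&(abs(b)<.014);print('bar top',np.median(q[m,2]))
save('end',i)
E
python3 chk.py
```

```text
t: 17.3
tcp_pos: [0.545, 0.2053, 0.0351]
ee_rot: [0.656, 0.754, -0.001, -0.001]
contact_force: [-10.2, -1.7, 12.0]
opening: 0.0278
grasp_force: 63.1
t: 17.8
tcp_pos: [0.5471, 0.2057, 0.0335]
ee_rot: [0.656, 0.754, 0.0, 0.0]
contact_force: [0.0, -0.8, -0.8]
opening: 0.0559
grasp_force: 0.0
t: 18.55
tcp_pos: [0.5519, 0.1678, 0.1648]
ee_rot: [0.657, 0.754, 0.001, 0.0]
contact_force: [0.3, -0.4, -0.1]
opening: 0.0549
grasp_force: 0.0
bar [array([-0.6 ,  0.75]), array([179.9 ,  30.07]), np.float64(0.19)]
strip [array([ 0.33, 23.27]), array([219.02,  15.1 ]), np.float64(0.17)]
board slope a,b [-0.      0.0016  0.0557]
bar top 0.07386415445687305
```

```bash
python3 -m creep '[[-0.1,-0.1,-0.1,0,0.3],[-0.1,-0.1,0,0,0.3],[-0.1,-0.1,0,0,0.3],[-0.1,-0.1,0,0,0.3],[0,0,0,0,0.3],[0,0,0,0,0.3],[0,0,0,0,0.3],[0,0,0,0,0.3]]'; python3 chk.py; python3 - <<'E'
from h import *
i=grab('top')[0];j=grab('scene')[0];save('fin',np.vstack([cv2.resize(i,(400,300)),cv2.resize(j,(400,300))]))
E
```

```text
t: 19.27
tcp_pos: [0.4679, 0.0576, 0.1874]
ee_rot: [0.656, 0.755, 0.0, -0.0]
contact_force: [-0.7, 0.3, 0.0]
opening: 0.0554
grasp_force: 0.0
bar [array([-25.01,   0.59]), array([130.82,  30.67]), np.float64(0.2)]
strip [array([-32.88,  24.53]), array([152.81,  15.07]), np.float64(1.62)]
board slope a,b [-0.0012  0.0005  0.0557]
bar top 0.07381518406593696
```

View pics/fin.png

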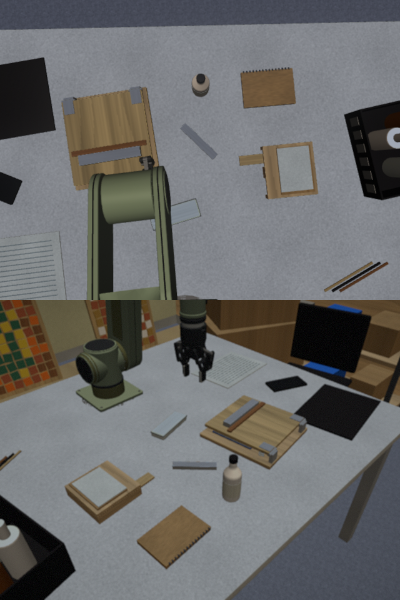

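The board lies level with the bar against the strip, at (245,414) in the scene half. The lath, glue, tin, sketchbook and small bar are where they were. I'll hand it in.

```bash
python3 -c "from plant import r; print(r.finish_job())"
```

```text
the job is handed in; nothing more can be done
None
```

The job is handed in: the bar lies flush against the raised side of the strip, parallel and centred to about 1 mm, and its weight alone holds the board level; the bystanders look unmoved, and it took about 19 s.

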